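# Stir the grinding balls, then hold the rod on the sprung rinser

### The arm

A 6-joint arm with a two-finger parallel gripper is mounted at the origin on the work surface. World frame = base frame: x ahead of the robot, y to its left, z up, the work surface at z = 0. Lengths are in m, angles in rad, forces in N, time in s.
With the tool pointing down it reaches from about 0.375 to 0.975 m from the base axis. Payload 3.8 kg.
Tool frame: the origin (TCP) lies on the front face of the gripper's body, between the roots of the fingers; the fingertips stand 73 mm ahead of it and the grasp point (between the pads) lies 54 mm ahead of it; z points along the fingers, y is the line along which they close (so a half turn about z gives the same grasp; the last joint's range is limited). The gripper opens to 85 mm and grips with 20 to 120 N. Pads are 22 mm wide; open, the fingers measure 114 mm over their backs; the gripper's body (76 mm by 85 mm) begins 54 mm behind the grasp point. The pads swing forward as they close: fully open they stand 13 mm farther back than shut.
Start: joints at [1.125, 0.264, 1.604, -0, 1.274, -0.037], TCP at [0.268, 0.619, 0.304] pointing down, gripper open.
Joint ranges: [-2.63, 2.63], [-0.94, 2.18], [0.31, 2.57], [-1.31, 4.45], [0, 2.66], [-2.55, 2.55]. Speed limits (rad/s): [2.57, 2.57, 3.14, 3.14, 3.14, 3.14].

### API

Orientations are given as a rotation vector (axis times angle).
In Python, from plant import bot, vision, job, models gives the robot as it stands.
- The arm moves only by the tool play_rows, never from a script. Its argument "targets" is a list that holds one entry, the list of rows, each a list of 7 numbers: the shift along the tool's x, y, z in mm, then the turn, a rotation vector about the tool's x, y, z in degrees, then the closure, from 0 (fully open) to 1 (shut). In form: [[[x, y, z, wx, wy, wz, jaw], ...]]. A call has 1 to 8 rows; each row is the pose to reach, as a shift and turn from the pose commanded when the call began, along the tool's axes at that moment; what a row does not reach only later rows make up. A row lasts 1/10 s, in which the tool goes at most 50 mm and 8.59 degrees, less where a joint would pass 70% of its speed; a pose out of reach is approached as far as the arm can. A call with a gripper value outside its range is refused whole. The fingers move at their own pace and stop on an object; "force" is the grip in N (left out, the last holds). Time passes only in rows, so rows that repeat a pose let the fingers close. It gives the time, the measured TCP pose, the force, the opening and the grip force at its end, in the units of the state.
- bot.get_obs(): the state, without advancing time (a new reading comes with each control period).
- vision.grab_frame(name): name is "scene" or "top" or "wrist"; returns the picture (384x512x3 uint8, blue, green, red); there is no depth.
- vision.camera_info(name): a dict with "K" (3x3 intrinsics, pixels), "R" (3x3) and "t" (3): a world point X has camera coordinates R X + t; the wrist camera has in their place "mount" (4x4, takes a point from camera to tool coordinates, whose origin is the TCP and whose axes are the flange's). Camera axes: x right, y down, z forward; pixel columns grow to the right and rows downward; lengths in m; the calibration is good to about 2 mm. A picture is of the moment at which its call begins: read the wrist's pose just before it. camera_info takes no time and is no camera call.
- job.finish_job(): hands the job in; it is judged then, once.
Trained networks look in the newest picture that a camera, given by its name, has taken for a name from the list of things; names that differ only in an ending like _2 or _b are one class to them, and where a whole thing is asked for, a point or a joint stands for the part that bears it (a point fixed in the world has none). Each returns a list of dicts, best first, with "conf" (0 to 1); they miss things now and then, are a little off and sometimes report something else, mostly with a low value. They report only what shows in the picture. A call takes as long as a camera call.
- models.find_in(camera, name): "location" ([x, y, z] in m, in the coordinates of the camera as it stood for that picture, good to about 4 mm: the middle of the surface that is visible of it).
- models.mark_of(camera, name): "location" ([x, y, z] in m, in the coordinates of the camera as it stood for that picture, good to about 4 mm: a listed point, or the origin of a listed thing).
The state is a dict: "time_s": time; "qpos": joint angles; "qvel": joint speeds; "tau": joint torques, N m; "position": TCP position; "tcp_rot": TCP orientation; "ft_force": force on the tool from outside, world axes, zero at the start; "ft_torque": the same for the moment, N m; "width": opening from 0.0 (shut) to 1.0 (fully open); "grip_force": force on a finger pad.
Only numpy, scipy, OpenCV 4.12 (cv2) and the standard library are available. Lean on these libraries where they do the work, as an engineer would, in place of code of your own. Each camera call takes 0.05 s, during which the arm holds its last target. There are 200 camera calls.

### The job

Take the stirring rod out of the rack and, with its tip well down among the ceramic balls in the steel jar, stir them right round the jar a couple of times. Then rinse the rod: press its tip, upright, into the dished sprung head of the white rinser until the head sits home on its hard stop, firmly but without forcing it, and finish still gripping the rod and holding the head down there, as it only rinses while held. Keep all the balls in the jar, the jar in its place, and leave everything else alone.

Things in the scene. Friction and masses are not known exactly. Their poses are not given: they have to be found in the camera images.
- rod_grip (a point): The stirring rod: upright steel shaft 10 mm in diameter with a round tip, a steel collar 30 mm in diameter and 6 mm thick, and above it a black cylindrical grip 22 mm in diameter and 60 mm tall. It hangs in one of the two holes of the rack, its collar resting on the rack's top. This point is the centre of the black grip, half-way up it, 30 mm above the collar's upper face; z runs up the rod. The rod's tip is 121 mm below this point. Mass about 0.12 kg.
- rod_tip (a point): The lowest point of the stirring rod's round tip, 121 mm below the centre of the grip.
- rod: The whole stirring rod; its origin is on the axis at the underside of the collar, 36 mm below the grip's centre and 85 mm above the tip.
- rack: Fixed grey plastic rack: base 80 x 170 mm, top plate 70 x 160 mm whose upper face is 100 mm above the bench, with two 16 mm holes 50 mm either side of its centre along its y axis. Origin at the centre of its underside; x and y along the plate's short and long sides. One hole holds the stirring rod, the other the dropper (either way round). The rod must be lifted 90 mm or more to clear it.
- jar_floor (a point): Centre of the inner floor of the open steel grinding jar, 8 mm above the bench. The jar is round, 114 mm outside, 104 mm inside, wall 5 mm, rim 55 mm above the bench, 0.95 kg, loose on the bench. Six white ceramic balls, 18 mm in diameter, lie in one layer on its floor; a tip 5 to 10 mm above the floor, going round about 26 mm from the centre, moves them.
- ball0_center (a point): Centre of one of the six 18 mm ceramic balls (12 g) in the jar.
- ball1_center (a point): Centre of one of the six 18 mm ceramic balls (12 g) in the jar.
- ball2_center (a point): Centre of one of the six 18 mm ceramic balls (12 g) in the jar.
- ball3_center (a point): Centre of one of the six 18 mm ceramic balls (12 g) in the jar.
- ball4_center (a point): Centre of one of the six 18 mm ceramic balls (12 g) in the jar.
- ball5_center (a point): Centre of one of the six 18 mm ceramic balls (12 g) in the jar.
- rinser: Fixed white rod rinser: a 110 mm square foot and a round column, 56 mm in diameter, 50 mm tall over all, topped by the sprung steel head. Origin at the centre of its underside, directly below the head's centre.
- head_dish (a point): Centre of the dished floor of the rinser's sprung steel head, where the rod's tip presses. The head is a shallow round dish, 52 mm across outside, 40 mm inside at the floor, its rim 8 mm above this point. At rest this point is 72 mm above the bench and the head stands 18 mm clear of the column; pressed home it is 54 mm above the bench and the head sits on the column.
- head (a joint): How far the sprung head is pressed down: 0 at rest, 0.018 m on its hard stop. The spring pushes back with about 3 N at the start and 8 N at the stop, and lifts the head again if let go. The stop is rigid; 10 to 25 N at the tip holds the head on it.
- dropper: Thin glass dropper with a small rubber bulb, hanging in the rack's other hole; to be left there. Origin at the underside of its collar, on the rack's top; it stands 58 mm above the rack.
- tube_a: Capped sample tube, 27 mm in diameter, 88 mm tall, standing on the bench; to be left alone. Origin at its underside.
- tube_b: Another such capped sample tube, 27 mm in diameter, 88 mm tall; to be left alone.
- pot: Closed jar, 48 mm in diameter, 60 mm tall, standing on the bench; to be left alone. Origin at its underside.
- brush: Brush, 150 mm long, lying on the bench; to be left alone.
- screwdriver: Screwdriver, 160 mm long, lying on the bench; to be left alone.

How it is judged:
On the way, in this order (a step that is already met when the one before it is completed fails the run):
1. the rod is lifted out of the rack in the gripper (z of rod_tip in the frame of rack above 0.1 m and contact force between the fingers and rod above 1 N), for 0.1 s.
2. the rod tip, down among the balls, passes one side of the jar (z of rod_tip in the frame of jar_floor below 0.018 m and horizontal distance between rod_tip and jar_floor below 0.052 m and y of rod_tip in the frame of jar_floor between -0.01 and 0.01 m and x of rod_tip in the frame of jar_floor above 0.01 m).
3. the rod tip, down among the balls, passes a quarter turn on (z of rod_tip in the frame of jar_floor below 0.018 m and horizontal distance between rod_tip and jar_floor below 0.052 m and x of rod_tip in the frame of jar_floor between -0.01 and 0.01 m and (y of rod_tip in the frame of jar_floor above 0.01 m or y of rod_tip in the frame of jar_floor below -0.01 m)).
4. the rod tip, down among the balls, passes the opposite side (z of rod_tip in the frame of jar_floor below 0.018 m and horizontal distance between rod_tip and jar_floor below 0.052 m and y of rod_tip in the frame of jar_floor between -0.01 and 0.01 m and x of rod_tip in the frame of jar_floor below -0.01 m).
5. the rod tip, down among the balls, passes three quarters of the turn (all of step 3).
6. the rod tip, down among the balls, passes the first side again: a full turn (all of step 2).
At the end, for the whole second after the job is handed in: Rod gripped (>3 N), upright within 0.3 rad, tip in the dish within 21 mm of its centre, head down 16.5 of 18 mm by the rod alone (>7 N, robot not touching rinser), still. Balls in the jar, one of each two shifted >8 mm; jar within 40 mm, dropper and bystanders within 30 mm of their places (value of joint head above 0.0165 m and horizontal distance between rod_tip and head_dish below 0.021 m and z of rod_tip in the frame of head_dish below 0.006 m and contact force between rod and rinser above 7 N and contact force between the fingers and rod above 3 N and angle between rod_grip's own z axis and vertical below 0.3 rad and contact force between each of the arm, the fingers and rinser below 0.5 N and linear speed of rod below 0.02 m/s and horizontal distance between each of ball0_center, ball1_center, ball2_center, ball3_center, ball4_center, ball5_center and jar_floor below 0.055 m and z of each of ball0_center, ball1_center, ball2_center, ball3_center, ball4_center, ball5_center in the frame of jar_floor below 0.05 m and distance of any of ball0_center, ball1_center from where it was at the start of the episode above 0.008 m and distance of any of ball2_center, ball3_center from where it was at the start of the episode above 0.008 m and distance of any of ball4_center, ball5_center from where it was at the start of the episode above 0.008 m and distance of jar_floor from where it was at the start of the episode below 0.04 m and angle between jar_floor's own z axis and vertical below 0.1 rad and distance of each of dropper, tube_a, tube_b, pot, brush, screwdriver from where it was at the start of the episode below 0.03 m); the arm keeps its last pose, push and grip.
It fails at once if the rod is forced onto the rinser with more than 60 N (contact force between rod and rinser above 60 N).
It fails at once if the jar is tipped or pushed 40 mm from its place (angle between jar_floor's own z axis and vertical above 0.35 rad or distance of jar_floor from where it was at the start of the episode above 0.04 m).
It fails at once if a ball leaves the jar (not (horizontal distance between ball0_center and jar_floor below 0.07 m) or not (horizontal distance between ball1_center and jar_floor below 0.07 m) or not (horizontal distance between ball2_center and jar_floor below 0.07 m) or not (horizontal distance between ball3_center and jar_floor below 0.07 m) or not (horizontal distance between ball4_center and jar_floor below 0.07 m) or not (horizontal distance between ball5_center and jar_floor below 0.07 m)).
It fails at once if another thing on the bench or the dropper is moved 30 mm (distance of any of dropper, tube_a, tube_b, pot, brush, screwdriver from where it was at the start of the episode above 0.03 m).
It also fails if it takes over 69 s, if anything falls off the work surface, if the arm or the gripper's body presses on something with over 40 N, if the wrist force passes 120 N, or if a joint passes its speed limit or range.

## Working session

There is one attempt and no reset: what is moved stays moved. The work goes in short steps, Python scripts to look and compute and a tool call to move; the robot and the scene stay as the last step left them, time stands still between calls to the robot, and variables do not carry over. Pictures are saved under pics/ and viewed, at most 10 in all, crops included, and the job is handed in when it is done.

Besides the shell and the picture viewer there is one more tool, called after ">>>" as a command line: name --argument value ..., lists and objects as JSON in quotes. play_rows: Moves the arm, as the interface text tells. Its arguments: {"type":"object","properties":{"targets":{"type":"array","items":{"type":"array","items":{"type":"array","items":{"type":"number"}}}},"force":{"type":"number"}},"required":["targets"]}

```bash
mkdir -p pics
cat > h.py <<'E'
from plant import bot, vision, job, models
import numpy as np, cv2
from scipy.spatial.transform import Rotation as Ro
def world(cam,p,o=None):
    c=vision.camera_info(cam); p=np.array(p)
    if cam=='wrist':
        q=c['mount']@np.r_[p,1]; return Ro.from_rotvec(o['tcp_rot']).as_matrix()@q[:3]+o['position']
    return np.array(c['R']).T@(p-np.array(c['t']))
def marks(cam,names,o=None,f='mark_of'):
    for n in names:
        for d in getattr(models,f)(cam,n)[:3]:
            if d['conf']>.2: print(cam,n,round(d['conf'],2),world(cam,d['location'],o).round(4))
E
python3 - <<'E'
from h import *
o=bot.get_obs(); print({k:np.round(v,3) for k,v in o.items()})
a=vision.grab_frame('top');b=vision.grab_frame('scene')
cv2.imwrite('pics/top.png',a);cv2.imwrite('pics/scene.png',b)
N=['rod_grip','rod_tip','rack','jar_floor','rinser','head_dish','dropper','tube_a','pot']
for c in('top','scene'): marks(c,N)
marks('top',['brush','screwdriver'])
E
```

```text
{'time_s': np.float64(0.0), 'qpos': array([ 1.125,  0.265,  1.605,  0.   ,  1.274, -0.037]), 'qvel': array([ 0.002,  0.   ,  0.001,  0.002, -0.001,  0.002]), 'tau': array([-2.0000e-03, -5.1512e+01, -3.6731e+01, -0.0000e+00,  1.3000e-02,
        0.0000e+00]), 'position': array([0.268, 0.619, 0.303]), 'tcp_rot': array([-6.380e-01, -3.076e+00,  3.000e-03]), 'ft_force': array([ 0.004,  0.717, -0.287]), 'ft_torque': array([0.054, 0.037, 0.06 ]), 'grip_force': np.float64(0.0), 'width': np.float64(1.002)}
top rod_grip 0.76 [0.5488 0.0383 0.1343]
top rod_tip 0.48 [ 0.4774 -0.2854  0.0158]
top rack 0.77 [ 0.5429 -0.012  -0.0032]
top rack 0.53 [ 0.7621 -0.0035 -0.0019]
top jar_floor 0.64 [ 0.4872 -0.2612  0.0047]
top rinser 0.81 [0.5633 0.261  0.0011]
top head_dish 0.94 [0.5634 0.2598 0.0699]
top dropper 0.43 [ 0.5378 -0.0585  0.096 ]
top tube_a 0.69 [ 0.6961 -0.1601  0.0025]
top tube_a 0.48 [0.3734 0.1487 0.0009]
top pot 0.89 [0.6909 0.1532 0.0022]
scene rod_grip 0.89 [0.5456 0.0387 0.1351]
scene rod_grip 0.43 [ 0.5614  0.2612 -0.0028]
scene rod_tip 0.89 [0.5468 0.0384 0.0165]
scene rod_tip 0.25 [ 0.5389 -0.0124  0.0046]
scene rack 0.73 [ 0.5377 -0.0144  0.002 ]
scene jar_floor 0.58 [ 0.4886 -0.2609  0.0095]
scene rinser 0.88 [5.647e-01 2.606e-01 4.000e-04]
scene rinser 0.57 [ 0.5175 -0.2444  0.0153]
scene head_dish 0.53 [ 0.7581 -0.01    0.0021]
scene dropper 0.46 [ 0.5388 -0.0653  0.1013]
scene tube_a 0.89 [ 0.3696  0.1465 -0.0026]
scene tube_a 0.76 [ 0.6951 -0.1689  0.0015]
scene tube_a 0.35 [ 5.619e-01  2.617e-01 -5.000e-04]
scene pot 0.97 [ 0.6915  0.15   -0.    ]
top brush 0.68 [ 0.3657 -0.0775  0.0026]
top brush 0.53 [0.562  0.2582 0.0701]
top screwdriver 0.91 [ 7.63e-01 -5.00e-03 -7.00e-04]
```

View pics/top.png

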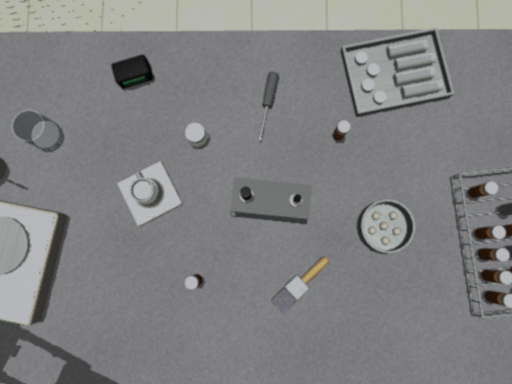

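View pics/scene.png

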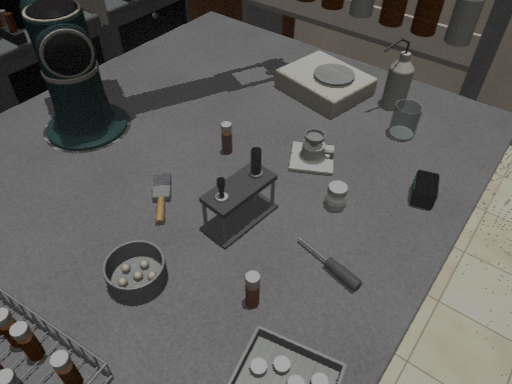

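The top view shows the rod's black grip at (246,193), dropper at (297,199), jar at (386,226) and rinser head at (146,191). The scene view agrees, with the tall grip at (256,160), and so do the networks. Rod at about (0.547, 0.0385). I'm moving above it now.

```bash
cat >> h.py <<'E'
def plan(p,az,o=None):
    "tool-frame shift (mm) and turn (deg) from measured pose to TCP p, pointing down, tool y at azimuth az deg"
    o=o or bot.get_obs(); R=Ro.from_rotvec(o['tcp_rot']).as_matrix()
    y=np.array([np.cos(np.radians(az)),np.sin(np.radians(az)),0]);z=np.array([0,0,-1.]);T=np.c_[np.cross(y,z),y,z]
    return np.r_[R.T@(np.array(p)-o['position'])*1e3, np.degrees(Ro.from_matrix(R.T@T).as_rotvec())].round(1)
E
python3 -c "
from h import *
print(plan([.547,.0385,.27],4))"
```

```text
[-486.6 -422.2   33.9   -0.    -0.    62.6]
```

>>> play_rows --targets '[[[-61, -53, 0, 0, 0, 8, 0], [-122, -106, 0, 0, 0, 16, 0], [-182, -158, 0, 0, 0, 24, 0], [-220, -191, 0, 0, 0, 30, 0], [-255, -221, 0, 0, 0, 36, 0], [-290, -252, 0, 0, 0, 41, 0], [-325, -282, 0, 0, 0, 45, 0], [-355, -308, 0, 0, 0, 49, 0]]]'

```text
time_s: 1.9
position: [0.4418, 0.2569, 0.3043]
tcp_rot: [1.859, 2.532, 0.002]
ft_force: [0.7, 0.3, 0.1]
width: 1.001
grip_force: 0.0
```

```bash
python3 -c "
from h import *
print(plan([.547,.0385,.27],4))"
```

```text
[-2.399e+02  3.490e+01  3.430e+01  1.000e-01 -0.000e+00  1.340e+01]
```

>>> play_rows --targets '[[[-35, 5, 3, 0, 0, 3, 0], [-75, 11, 8, 0, 0, 6, 0], [-115, 17, 15, 0, 0, 9, 0], [-155, 22, 22, 0, 0, 11, 0], [-195, 28, 30, 0, 0, 13, 0], [-240, 35, 34, 0, 0, 13.4, 0], [-240, 35, 34, 0, 0, 13.4, 0], [-240, 35, 34, 0, 0, 13.4, 0]]]'

```text
time_s: 2.7
position: [0.5473, 0.0396, 0.2697]
tcp_rot: [-2.142, -2.298, 0.0]
ft_force: [-0.9, 0.1, 0.0]
width: 1.001
grip_force: 0.0
```

Run:
```python
from h import *
o=bot.get_obs(); a=vision.grab_frame('wrist'); cv2.imwrite('pics/w1.png',a)
print(o['position'],vision.camera_info('wrist')['mount'])
marks('wrist',['rod_grip','rod_tip','rod','rack','dropper'],o)
b=vision.grab_frame('scene'); marks('scene',['rod_grip','rod'])
print(plan([.547,.0385,.19],4))
```

```text
[0.5473274  0.03956026 0.26970915] [[ 1.62326681e-03 -9.60420105e-01 -2.78550871e-01  7.02749452e-02]
 [ 9.99998681e-01  1.57544610e-03  3.95527591e-04 -2.79489296e-05]
 [ 5.89692332e-05 -2.78551146e-01  9.60421395e-01 -6.97809199e-02]
 [ 0.00000000e+00  0.00000000e+00  0.00000000e+00  1.00000000e+00]]
wrist rod_grip 0.8 [0.5456 0.0376 0.1371]
wrist rod 0.88 [0.5473 0.0345 0.0966]
wrist rod 0.39 [0.5483 0.0398 0.139 ]
wrist rack 0.9 [ 0.5455 -0.0103 -0.0035]
wrist dropper 0.75 [ 0.5378 -0.0627  0.1059]
wrist dropper 0.43 [0.5461 0.0389 0.1386]
scene rod_grip 0.92 [0.5477 0.0383 0.1359]
scene rod_grip 0.53 [0.5475 0.0406 0.0166]
scene rod 0.58 [0.5483 0.0339 0.0992]
scene rod 0.4 [0.5491 0.0408 0.019 ]
[-2.8 -0.2 80.1  0.  -0.   0.3]
```

View pics/w1.png

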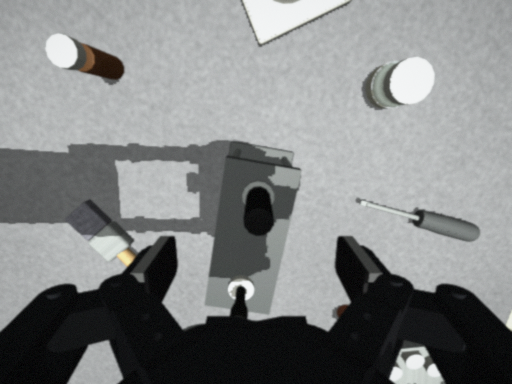

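The wrist view shows the grip at (258,205), centred between the fingers at columns 165 and 350, with the dropper at (240,290) clear of them. I'm descending to grasp.

>>> play_rows --targets '[[[-1, 0, 20, 0, 0, 0, 0], [-2, 0, 50, 0, 0, 0, 0], [-2.5, 0, 75, 0, 0, 0, 0], [-2.5, 0, 80, 0, 0, 0, 0], [-2.5, 0, 80, 0, 0, 0, 0.4], [-2.5, 0, 80, 0, 0, 0, 1], [-2.5, 0, 80, 0, 0, 0, 1], [-2.5, 0, 80, 0, 0, 0, 1]]]' --force 70

```text
time_s: 3.95
position: [0.5483, 0.0381, 0.1915]
tcp_rot: [2.138, 2.3, 0.003]
ft_force: [-0.5, 0.4, 0.4]
width: 0.333
grip_force: 0.0
```

>>> play_rows --targets '[[[0, 0, 0, 0, 0, 0, 1], [0, 0, 0, 0, 0, 0, 1], [0, 0, 0, 0, 0, 0, 1], [0, 0, -5, 0, 0, 0, 1], [0, 0, -15, 0, 0, 0, 1], [0, 0, -30, 0, 0, 0, 1], [0, 0, -45, 0, 0, 0, 1], [0, 0, -60, 0, 0, 0, 1]]]'

```text
time_s: 4.75
position: [0.5475, 0.038, 0.2517]
tcp_rot: [2.139, 2.3, 0.001]
ft_force: [0.1, -0.8, -0.4]
width: 0.241
grip_force: 68.4
```

>>> play_rows --targets '[[[0, 0, -25, 0, 0, 0, 1], [0, 0, -55, 0, 0, 0, 1], [0, 0, -85, 0, 0, 0, 1], [0, 0, -110, 0, 0, 0, 1], [0, 0, -118, 0, 0, 0, 1], [0, 0, -118, 0, 0, 0, 1]]]'

```text
time_s: 5.35
position: [0.548, 0.038, 0.3703]
tcp_rot: [2.137, 2.299, 0.005]
ft_force: [-0.1, -0.6, -1.7]
width: 0.24
grip_force: 68.5
```

Run:
```python
from h import *
o=bot.get_obs(); a=vision.grab_frame('scene'); cv2.imwrite('pics/s2.png',a)
marks('scene',['rod_grip','rod_tip','jar_floor'],o)
b=vision.grab_frame('top'); marks('top',['jar_floor','ball0_center'])
print(o['position'],o['grip_force'],plan([.487,-.261,.37],-28))
```

```text
scene rod_grip 0.62 [0.5464 0.0385 0.3175]
scene rod_tip 0.59 [0.5471 0.0414 0.1977]
scene jar_floor 0.74 [ 0.4867 -0.2592  0.0096]
top jar_floor 0.86 [ 0.4873 -0.263   0.0038]
top ball0_center 0.53 [ 0.5125 -0.2811  0.0203]
[0.54799317 0.03804308 0.37029317] 68.47722887992859 [-2.939e+02 -8.140e+01 -3.500e+00 -2.000e-01  0.000e+00  3.220e+01]
```

View pics/s2.png

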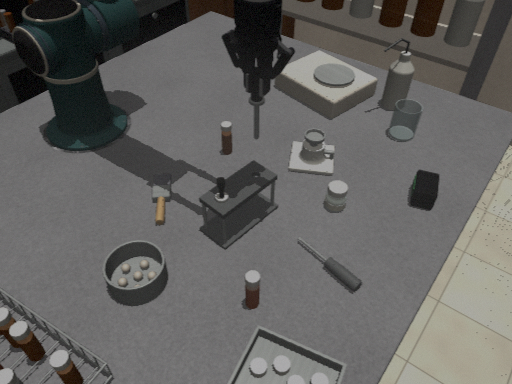

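The rod is held upright, with its tip at (256,138) in the image, clear of the rack. I'll move over the jar and work out the ball gaps from the first top picture.

>>> play_rows --targets '[[[-25, -7, 0, 0, 0, 3, 1], [-65, -18, 0, 0, 0, 7, 1], [-105, -29, 0, 0, 0, 11, 1], [-145, -40, 0, 0, 0, 16, 1], [-185, -51, 0, 0, 0, 20, 1], [-225, -62, 0, 0, 0, 25, 1], [-265, -73, 0, 0, 0, 29, 1], [-294, -81, 0, 0, 0, 32, 1]]]'

```text
time_s: 6.5
position: [0.487, -0.2634, 0.3671]
tcp_rot: [-2.693, -1.617, 0.002]
ft_force: [0.3, 0.3, -1.9]
width: 0.239
grip_force: 68.6
```

Run:
```python
from h import *
a=cv2.imread('pics/top.png'); c=vision.camera_info('top');K=np.array(c['K']);R=np.array(c['R']);t=np.array(c['t'])
def px2w(u,v,z):
    d=R.T@np.linalg.inv(K)@[u,v,1]; o=-R.T@t; return (o+d*(z-o[2])/d[2])
crop=a[195:260,350:425]; g=crop.astype(int)
m=((g[...,2]-g[...,0]>12)&(g[...,2]>150)).astype(np.uint8)
n,l,s,ce=cv2.connectedComponentsWithStats(m)
for i in range(1,n):
    if s[i,4]>8: w=px2w(ce[i][0]+350,ce[i][1]+195,.02); print(s[i,4],ce[i]+[350,195],w.round(4),((w-[.487,-.261,0])*1e3).round(0)[:2])
o=bot.get_obs();print(o['position'],plan([.487,-.261,.37],-28))
w=vision.grab_frame('wrist')
cv2.imwrite('pics/j.png',np.hstack([cv2.resize(crop,(375,325),interpolation=cv2.INTER_CUBIC),cv2.resize(w,(425,325))]))
marks('wrist',['jar_floor','rod_tip','ball0_center'],o)
```

```text
21 [393.76190476 215.14285714] [ 0.5119 -0.281   0.02  ] [ 25. -20.]
24 [376.58333333 215.33333333] [ 0.5116 -0.2436  0.02  ] [25. 17.]
22 [384.22727273 225.36363636] [ 0.4897 -0.2594  0.02  ] [3. 2.]
22 [372.63636364 230.04545455] [ 0.4796 -0.2339  0.02  ] [-7. 27.]
22 [397.45454545 230.63636364] [ 0.4782 -0.2877  0.02  ] [ -9. -27.]
24 [385.75       240.08333333] [ 0.4579 -0.2616  0.02  ] [-29.  -1.]
[ 0.48700612 -0.26335867  0.36710463] [ 2.1 -1.1 -2.9 -0.1  0.  -0. ]
wrist rod_tip 0.81 [ 0.4903 -0.2668  0.19  ]
wrist ball0_center 0.61 [ 0.5142 -0.2821  0.014 ]
```

View pics/j.png

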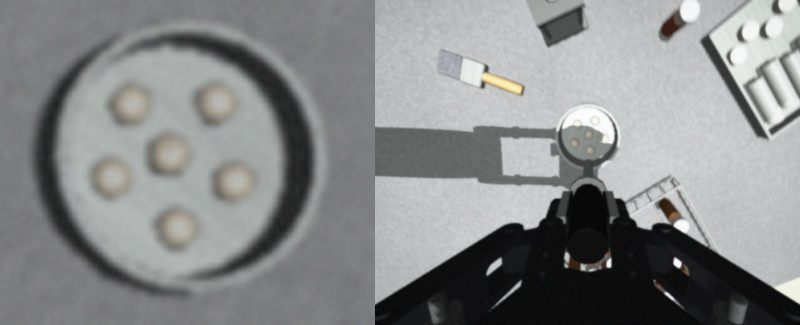

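The enlarged jar view shows six balls, five in a ring plus one near the middle. There is a gap on the +x side between the balls at (130,103) and (217,103). In the wrist view the jar is clear below. I'll enter through that gap at (0.514, -0.263).

Run:
```python
from h import *
print(plan([.514,-.263,.37],-28),plan([.514,-.263,.225],-28),plan([.514,-.263,.1925],-28))
```

```text
[11.1 24.  -3.  -0.1 -0.   0.1] [ 1.10e+01  2.42e+01  1.42e+02 -1.00e-01 -0.00e+00  1.00e-01] [ 1.100e+01  2.430e+01  1.745e+02 -1.000e-01 -0.000e+00  1.000e-01]
```

>>> play_rows --targets '[[[6, 12, 10, 0, 0, 0, 1], [11, 24, 40, 0, 0, 0, 1], [11, 24, 80, 0, 0, 0, 1], [11, 24, 115, 0, 0, 0, 1], [11, 24, 135, 0, 0, 0, 1], [11, 24, 142, 0, 0, 0, 1], [11, 24, 142, 0, 0, 0, 1]]]'

```text
time_s: 7.4
position: [0.5144, -0.2611, 0.2242]
tcp_rot: [-2.686, -1.623, 0.002]
ft_force: [-0.3, -0.8, -0.5]
width: 0.242
grip_force: 68.7
```

Run:
```python
from h import *
print(plan([.514,-.263,.1925],-28)); o=bot.get_obs();print(o['position'])
vision.grab_frame('scene'); marks('scene',['rod_tip','rod_grip','jar_floor'])
R=Ro.from_rotvec(o['tcp_rot']).as_matrix()
# circle rows from angle 0 about (.488,-.262), 8 rows per half turn, r=26mm, relative to start pt
for h in(0,1):
    P=[R.T@(26*np.array([np.cos(a)-np.cos(h*np.pi),np.sin(a)-np.sin(h*np.pi),0])) for a in h*np.pi+np.arange(1,9)*np.pi/8]
    print(np.round(P,0)[:,:2].tolist())
```

```text
[-1.9  0.6 31.7 -0.2 -0.   0.3]
[ 0.5143916  -0.26107938  0.22416074]
scene rod_tip 0.56 [ 0.5131 -0.2578  0.0488]
scene rod_tip 0.46 [ 0.3699 -0.0804  0.0017]
scene rod_grip 0.66 [ 0.4791 -0.2339  0.0146]
scene rod_grip 0.53 [ 0.5143 -0.2608  0.173 ]
scene jar_floor 0.95 [ 0.4852 -0.2597  0.0108]
[[8.0, -6.0], [13.0, -15.0], [14.0, -25.0], [11.0, -35.0], [5.0, -43.0], [-4.0, -48.0], [-14.0, -49.0], [-24.0, -46.0]]
[[-8.0, 6.0], [-13.0, 15.0], [-14.0, 25.0], [-11.0, 35.0], [-5.0, 43.0], [4.0, 48.0], [14.0, 49.0], [24.0, 46.0]]
```

>>> play_rows --targets '[[[-1, 0, 8, 0, 0, 0, 1], [-2, 0, 16, 0, 0, 0, 1], [-2, 0, 24, 0, 0, 0, 1], [-2, 0, 30, 0, 0, 0, 1], [-2, 0, 32, 0, 0, 0, 1], [-2, 0, 32, 0, 0, 0, 1]]]'

```text
time_s: 8.2
position: [0.513, -0.2642, 0.1931]
tcp_rot: [-2.689, -1.621, 0.001]
ft_force: [-0.2, 0.5, -0.9]
width: 0.238
grip_force: 68.7
```

>>> play_rows --targets '[[[8, -6, 0, 0, 0, 0, 1], [13, -15, 0, 0, 0, 0, 1], [14, -25, 0, 0, 0, 0, 1], [11, -35, 0, 0, 0, 0, 1], [5, -43, 0, 0, 0, 0, 1], [-4, -48, 0, 0, 0, 0, 1], [-14, -49, 0, 0, 0, 0, 1], [-24, -46, 0, 0, 0, 0, 1]]]'

```text
time_s: 9.0
position: [0.4604, -0.2644, 0.1936]
tcp_rot: [-2.69, -1.62, -0.0]
ft_force: [0.8, 0.9, 0.6]
width: 0.235
grip_force: 69.0
```

>>> play_rows --targets '[[[-8, 6, 0, 0, 0, 0, 1], [-13, 15, 0, 0, 0, 0, 1], [-14, 25, 0, 0, 0, 0, 1], [-11, 35, 0, 0, 0, 0, 1], [-5, 43, 0, 0, 0, 0, 1], [4, 48, 0, 0, 0, 0, 1], [14, 49, 0, 0, 0, 0, 1], [24, 46, 0, 0, 0, 0, 1]]]'

```text
time_s: 9.8
position: [0.5154, -0.2651, 0.1947]
tcp_rot: [2.688, 1.621, 0.002]
ft_force: [0.1, 0.5, -1.7]
width: 0.239
grip_force: 69.1
```

Run:
```python
from h import *
print(plan([.514,-.262,.1925],-28)); o=bot.get_obs();print(o['position'])
a=vision.grab_frame('scene'); marks('scene',['rod_tip','rod_grip','jar_floor'])
b=vision.grab_frame('top'); marks('top',['jar_floor'])
cv2.imwrite('pics/s3.png',np.hstack([cv2.resize(a[190:350,60:220],(400,400)),cv2.resize(b[180:270,340:430],(400,400))]))
```

```text
[ 2.1 -2.7  2.2  0.2  0.   0.2]
[ 0.51536602 -0.26509707  0.19474692]
scene rod_tip 0.64 [ 0.5041 -0.2737  0.0192]
scene rod_grip 0.77 [ 0.5137 -0.2643  0.1443]
scene jar_floor 0.84 [ 0.4905 -0.2593  0.0077]
top jar_floor 0.79 [ 0.4877 -0.2593  0.0025]
```

View pics/s3.png

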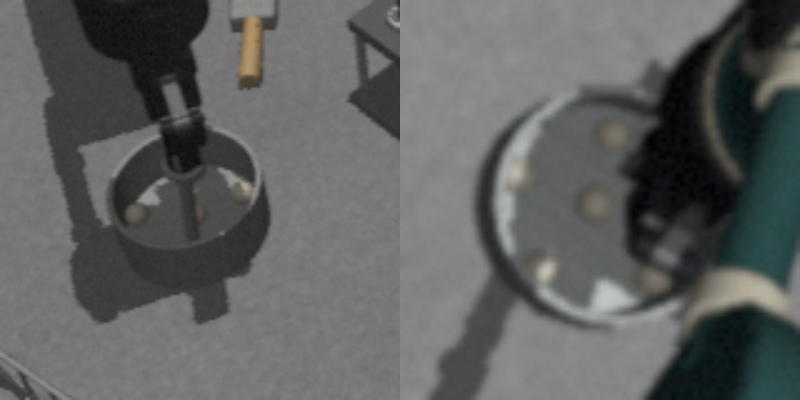

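In the pictures the rod tip is down in the jar at (190,235) in the left crop, with balls displaced around it and the jar in place. I'll go slightly lower and stir again.

>>> play_rows --targets '[[[8, -8, 2, 0, 0, 0, 1], [15, -17, 4, 0, 0, 0, 1], [16, -28, 4, 0, 0, 0, 1], [13, -38, 4, 0, 0, 0, 1], [7, -46, 4, 0, 0, 0, 1], [-2, -51, 4, 0, 0, 0, 1], [-12, -52, 4, 0, 0, 0, 1], [-22, -49, 4, 0, 0, 0, 1]]]'

```text
time_s: 10.9
position: [0.4604, -0.2625, 0.1912]
tcp_rot: [2.687, 1.62, 0.003]
ft_force: [0.4, -0.5, -1.1]
width: 0.241
grip_force: 69.1
```

>>> play_rows --targets '[[[-8, 6, 0, 0, 0, 0, 1], [-13, 15, 0, 0, 0, 0, 1], [-14, 25, 0, 0, 0, 0, 1], [-11, 35, 0, 0, 0, 0, 1], [-5, 43, 0, 0, 0, 0, 1], [4, 48, 0, 0, 0, 0, 1], [14, 49, 0, 0, 0, 0, 1], [24, 46, 0, 0, 0, 0, 1]]]'

```text
time_s: 11.7
position: [0.5123, -0.2602, 0.1897]
tcp_rot: [-2.69, -1.623, 0.0]
ft_force: [0.7, -0.5, -1.9]
width: 0.24
grip_force: 69.1
```

>>> play_rows --targets '[[[8, -6, 0, 0, 0, 0, 1], [13, -15, 0, 0, 0, 0, 1], [14, -25, 0, 0, 0, 0, 1], [11, -35, 0, 0, 0, 0, 1], [5, -43, 0, 0, 0, 0, 1], [-4, -48, 0, 0, 0, 0, 1], [-14, -49, 0, 0, 0, 0, 1], [-24, -46, 0, 0, 0, 0, 1]]]'

```text
time_s: 12.5
position: [0.459, -0.262, 0.19]
tcp_rot: [2.691, 1.621, 0.0]
ft_force: [1.0, 0.3, -1.2]
width: 0.24
grip_force: 68.9
```

>>> play_rows --targets '[[[-8, 6, 0, 0, 0, 0, 1], [-13, 15, 0, 0, 0, 0, 1], [-14, 25, 0, 0, 0, 0, 1], [-11, 35, 0, 0, 0, 0, 1], [-5, 43, 0, 0, 0, 0, 1], [4, 48, 0, 0, 0, 0, 1], [14, 49, 0, 0, 0, 0, 1], [24, 46, 0, 0, 0, 0, 1]]]'

```text
time_s: 13.3
position: [0.5124, -0.26, 0.1897]
tcp_rot: [-2.689, -1.623, -0.0]
ft_force: [-0.0, -0.1, -1.2]
width: 0.24
grip_force: 68.9
```

Run:
```python
from h import *
print(plan([.488,-.262,.29],-28)); o=bot.get_obs();print(o['position'])
a=vision.grab_frame('scene'); marks('scene',['rod_tip','rod_grip','jar_floor','ball0_center'])
```

```text
[ -13.1  -20.7 -100.3   -0.    -0.     0.2]
[ 0.51244605 -0.26003066  0.18974322]
scene rod_tip 0.57 [ 0.5074 -0.2589  0.0171]
scene rod_grip 0.57 [ 0.5099 -0.2612  0.1385]
scene jar_floor 0.96 [ 0.4893 -0.2596  0.0088]
```

>>> play_rows --targets '[[[-6, -10, -8, 0, 0, 0, 1], [-12, -20, -30, 0, 0, 0, 1], [-13, -20, -65, 0, 0, 0, 1], [-13, -20, -105, 0, 0, 0, 1], [-13, -20, -145, 0, 0, 0, 1], [-13, -20, -180, 0, 0, 0, 1], [-13, -20, -182, 0, 0, 0, 1]]]'

```text
time_s: 14.25
position: [0.4889, -0.265, 0.3794]
tcp_rot: [2.682, 1.615, 0.008]
ft_force: [0.9, -0.7, -1.6]
width: 0.235
grip_force: 69.0
```

Run:
```python
from h import *
o=bot.get_obs();print(o['position'],plan([.547,.0385,.38],4))
a=vision.grab_frame('scene'); marks('scene',['rod_tip','rod_grip','jar_floor','ball0_center','rod'])
cv2.imwrite('pics/s4.png',np.vstack([a,])[:, :400])
b=vision.grab_frame('top'); marks('top',['jar_floor','ball0_center','rod_tip'])
```

```text
[ 0.48885602 -0.26495191  0.37940961] [ 2.954e+02 -9.050e+01 -1.900e+00  6.000e-01  2.000e-01 -3.190e+01]
scene rod_tip 0.81 [ 0.4852 -0.2632  0.2056]
scene rod_grip 0.6 [ 0.4673 -0.3028  0.0139]
scene jar_floor 0.85 [ 0.4888 -0.2597  0.0096]
scene jar_floor 0.69 [ 0.4682 -0.3003  0.0137]
scene ball0_center 0.43 [ 0.4447 -0.2701  0.0163]
scene rod 0.64 [ 0.4884 -0.2694  0.2898]
top jar_floor 0.89 [ 0.4879 -0.2622  0.0047]
top ball0_center 0.65 [ 3.764e-01  1.483e-01 -3.000e-04]
top ball0_center 0.52 [ 0.5275 -0.2648  0.019 ]
top rod_tip 0.61 [ 0.4856 -0.2624  0.1927]
top rod_tip 0.26 [0.3755 0.1511 0.001 ]
```

View pics/s4.png

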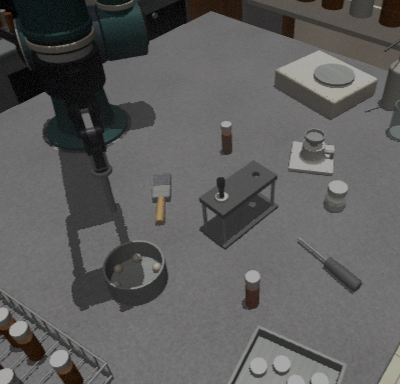

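The jar is in place with balls at the wall near (118,268), (137,257) and (157,267), and the rod is upright, its tip at about (101,172). The balls, which began 28 mm out, are now near the wall. Next I'll go to the rinser.

Run:
```python
from h import *
print(plan([.526,0,.38],-1.5),plan([.5635,.2605,.38],25))
```

```text
[ 2.507e+02 -8.890e+01 -9.200e+00 -1.000e-01 -0.000e+00 -2.630e+01] [ 4.985e+02 -1.773e+02 -9.000e+00 -1.000e-01 -1.000e-01 -5.280e+01]
```

>>> play_rows --targets '[[[20, -7, -5, 0, 0, -2, 1], [55, -20, -9, 0, 0, -6, 1], [95, -34, -9, 0, 0, -10, 1], [135, -48, -9, 0, 0, -14, 1], [175, -62, -9, 0, 0, -18, 1], [215, -76, -9, 0, 0, -22, 1], [255, -91, -9, 0, 0, -27, 1], [295, -105, -9, 0, 0, -31, 1]]]'

```text
time_s: 15.55
position: [0.5326, 0.0484, 0.3805]
tcp_rot: [-2.155, -2.286, 0.0]
ft_force: [-0.1, -0.0, -1.7]
width: 0.239
grip_force: 69.1
```

Run:
```python
from h import *
print(plan([.5635,.2605,.33],25),bot.get_obs()['position'])
```

```text
[209.9  43.3  50.5  -0.    0.  -21.6] [0.53260355 0.04837333 0.38054329]
```

>>> play_rows --targets '[[[40, 8, 0, 0, 0, -4, 1], [80, 16, 0, 0, 0, -8, 1], [120, 25, 10, 0, 0, -12, 1], [155, 32, 20, 0, 0, -16, 1], [185, 38, 35, 0, 0, -19, 1], [205, 42, 45, 0, 0, -21, 1], [210, 43, 50, 0, 0, -21.6, 1], [210, 43, 50, 0, 0, -21.6, 1]]]'

```text
time_s: 16.35
position: [0.5636, 0.2587, 0.3293]
tcp_rot: [-1.691, -2.646, 0.004]
ft_force: [-0.1, -0.1, -1.8]
width: 0.243
grip_force: 69.0
```

Run:
```python
from h import *
o=bot.get_obs();print(o['position'])
a=vision.grab_frame('scene'); marks('scene',['rod_tip','rod_grip','head_dish','rinser'])
b=vision.grab_frame('wrist'); marks('wrist',['rod_tip','head_dish','rinser'],o)
c=vision.grab_frame('top'); marks('top',['rod_tip','head_dish','rinser'])
print(plan([.5635,.2605,.26],25))
cv2.imwrite('pics/r.png',np.hstack([cv2.resize(a[50:210,230:390],(400,400)),cv2.resize(b,(400,400))]))
```

```text
[0.56360721 0.25866285 0.3292644 ]
scene rod_tip 0.89 [0.5588 0.2582 0.1541]
scene rod_grip 0.75 [0.5619 0.2601 0.2783]
scene rod_grip 0.67 [ 0.5079 -0.2229  0.0153]
scene rod_grip 0.55 [0.5607 0.2589 0.1556]
scene head_dish 0.86 [0.5585 0.2572 0.0721]
scene rinser 0.9 [ 5.589e-01  2.609e-01 -4.000e-04]
wrist rod_tip 0.68 [0.5614 0.2583 0.1553]
wrist rinser 0.8 [ 0.5638  0.2551 -0.002 ]
top rod_tip 0.51 [0.5619 0.2606 0.1553]
top head_dish 0.82 [0.5595 0.2576 0.0687]
[ 2.1  0.3 71.   0.   0.  -0.2]
```

View pics/r.png

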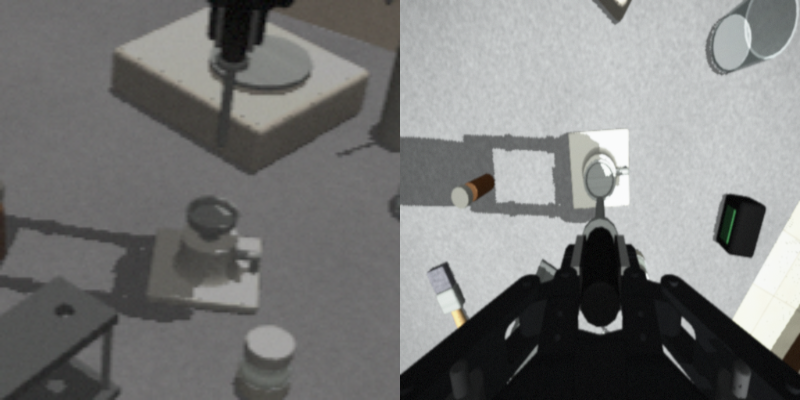

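The rod tip is over the dish in both views: directly above the dish at (213,213) in the left crop, and lined up with it at (600,178) in the right. I'll descend in small steps, watching the force.

>>> play_rows --targets '[[[0, 0, 20, 0, 0, 0, 1], [0, 0, 45, 0, 0, 0, 1], [0, 0, 65, 0, 0, 0, 1], [0, 0, 75, 0, 0, 0, 1], [0, 0, 82, 0, 0, 0, 1], [0, 0, 87, 0, 0, 0, 1], [0, 0, 90, 0, 0, 0, 1], [0, 0, 90, 0, 0, 0, 1]]]'

```text
time_s: 17.8
position: [0.5641, 0.2587, 0.2418]
tcp_rot: [1.693, 2.646, 0.001]
ft_force: [-3.1, -1.8, 4.0]
width: 0.237
grip_force: 69.5
```

>>> play_rows --targets '[[[0, 0, 1, 0, 0, 0, 1], [0, 0, 2, 0, 0, 0, 1], [0, 0, 3, 0, 0, 0, 1], [0, 0, 4, 0, 0, 0, 1], [0, 0, 4, 0, 0, 0, 1]]]'

```text
time_s: 18.3
position: [0.5643, 0.2587, 0.2371]
tcp_rot: [1.693, 2.646, 0.001]
ft_force: [-1.8, -1.5, 4.5]
width: 0.238
grip_force: 69.5
```

>>> play_rows --targets '[[[0, 0, 1, 0, 0, 0, 1], [0, 0, 2, 0, 0, 0, 1], [0, 0, 3, 0, 0, 0, 1], [0, 0, 4, 0, 0, 0, 1], [0, 0, 4, 0, 0, 0, 1]]]'

```text
time_s: 18.8
position: [0.5643, 0.2587, 0.233]
tcp_rot: [1.693, 2.646, 0.001]
ft_force: [-1.9, -0.6, 5.8]
width: 0.235
grip_force: 69.6
```

>>> play_rows --targets '[[[0, 0, 1, 0, 0, 0, 1], [0, 0, 2, 0, 0, 0, 1], [0, 0, 2, 0, 0, 0, 1]]]'

```text
time_s: 19.1
position: [0.5643, 0.2587, 0.2312]
tcp_rot: [1.693, 2.646, 0.001]
ft_force: [-3.6, -0.3, 6.3]
width: 0.238
grip_force: 69.6
```

>>> play_rows --targets '[[[0, 0, 1, 0, 0, 0, 1], [0, 0, 1, 0, 0, 0, 1]]]'

```text
time_s: 19.3
position: [0.5643, 0.2587, 0.2303]
tcp_rot: [1.693, 2.646, 0.001]
ft_force: [-2.1, -0.5, 5.8]
width: 0.24
grip_force: 69.7
```

>>> play_rows --targets '[[[0, 0, 1, 0, 0, 0, 1], [0, 0, 1, 0, 0, 0, 1]]]'

```text
time_s: 19.5
position: [0.5643, 0.2587, 0.2293]
tcp_rot: [1.693, 2.646, 0.001]
ft_force: [-2.1, -0.5, 6.9]
width: 0.24
grip_force: 69.7
```

>>> play_rows --targets '[[[0, 0, 0.5, 0, 0, 0, 1], [0, 0, 1, 0, 0, 0, 1], [0, 0, 1, 0, 0, 0, 1]]]'

```text
time_s: 19.8
position: [0.5643, 0.2587, 0.2286]
tcp_rot: [1.693, 2.646, 0.001]
ft_force: [-2.4, -0.3, 7.4]
width: 0.24
grip_force: 69.9
```

>>> play_rows --targets '[[[0, 0, 0.5, 0, 0, 0, 1], [0, 0, 0.5, 0, 0, 0, 1]]]'

```text
time_s: 20.0
position: [0.5644, 0.2588, 0.2285]
tcp_rot: [1.693, 2.646, 0.001]
ft_force: [-3.4, -1.4, 8.5]
width: 0.237
grip_force: 70.3
```

>>> play_rows --targets '[[[0, 0, 0.5, 0, 0, 0, 1], [0, 0, 0.5, 0, 0, 0, 1]]]'

```text
time_s: 20.2
position: [0.5644, 0.2588, 0.2284]
tcp_rot: [1.693, 2.646, 0.002]
ft_force: [-3.2, -0.6, 9.7]
width: 0.239
grip_force: 70.5
```

>>> play_rows --targets '[[[0, 0, 0.5, 0, 0, 0, 1], [0, 0, 0.5, 0, 0, 0, 1]]]'

```text
time_s: 20.4
position: [0.5645, 0.2588, 0.2283]
tcp_rot: [1.693, 2.646, 0.002]
ft_force: [-5.1, -2.1, 12.2]
width: 0.242
grip_force: 70.7
```

>>> play_rows --targets '[[[0, 0, 0.5, 0, 0, 0, 1], [0, 0, 0.8, 0, 0, 0, 1], [0, 0, 0.8, 0, 0, 0, 1], [0, 0, 0.8, 0, 0, 0, 1]]]'

```text
time_s: 20.8
position: [0.5646, 0.2588, 0.2283]
tcp_rot: [1.693, 2.645, 0.002]
ft_force: [-4.2, -1.5, 14.8]
width: 0.246
grip_force: 71.1
```

Run:
```python
from h import *
o=bot.get_obs();print(o['position'],o['ft_force'])
a=vision.grab_frame('scene'); marks('scene',['rod_tip','rod_grip','head_dish','jar_floor'])
b=vision.grab_frame('top')
cv2.imwrite('pics/f.png',np.hstack([cv2.resize(a[50:210,230:390],(400,400)),cv2.resize(b[180:270,340:430],(400,400))]))
o=bot.get_obs();print(o['position'],o['ft_force'],o['grip_force'])
```

```text
[0.56457791 0.2588441  0.22825287] [-4.24046195 -1.52828618 14.82041099]
scene rod_tip 0.83 [0.5604 0.2589 0.0544]
scene rod_grip 0.87 [0.5638 0.2597 0.1765]
scene head_dish 0.78 [0.5632 0.2569 0.0543]
scene jar_floor 0.91 [ 0.4902 -0.2575  0.0088]
scene jar_floor 0.47 [ 0.5081 -0.2219  0.0125]
[0.56457246 0.25887729 0.22825182] [-5.09802459 -1.3733485  14.61970042] 71.06905817985535
```

View pics/f.png

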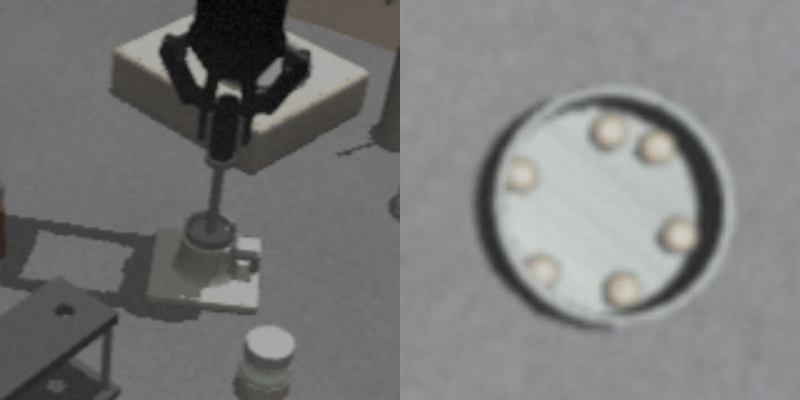

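The head is seated on the column, with the tip in the dish at (210,228) in the left crop. All six balls are in the jar at the wall, each over 8 mm from where any ball started. The push is about 16 N and steady, so I'm handing in.

```bash
python3 -c "
from h import *
print(job.finish_job())"
```

```text
the job is handed in; nothing more can be done
None
```

I stirred the balls three full turns and handed the job in with the rod still gripped and pressing the rinser head onto its stop at about 16 N; all six balls are in the jar, and the hand-in gave no verdict.

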